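# Stack filter discs on the sinking plate of a gas-purifier loader and lock them in

### The job

Load the gas-purifier station: slide the three filter discs over the dark deck onto the round aluminium plate so that they lie flat and centred on one another and on its yellow ring, bronze lowest, then blue, then white, pressing the plate down after each disc so that the next can slide on over the top. When all three are on, press the stack down firmly (about 15 N, never over 45 N on any disc) until the plate is on its bottom stop, then swing the red keeper over the stack until its white pointer meets the green mark. Leave the other things on and around the station where they are.

Things in the scene. Friction and masses are not known exactly. Their poses are not given: they have to be found in the camera images.
- station: Fixed loading station: a flat dark steel deck 340 x 500 mm, 60 mm high above the bench, white sides. Origin: on the axis of its round well (124 mm diameter, open through the deck), at the bench surface; z up, deck top at z = +60 mm. The deck reaches from x = -200 to +140 mm and y = -250 to +250 mm of this frame. The red keeper stands on the +x side of the well. Its place and yaw vary.
- plate_top (a point): Centre of the top face of the round aluminium plate (118 mm diameter, 6 mm thick) in the well; a yellow ring 93 mm across is painted on it. It starts 1 to 3 mm below the deck.
- plate (a joint): How far the plate has been pushed down (m): 0 = top 1 mm below the deck, 0.039 = bottom stop, on a rubber buffer (a three-disc stack then ends 4 mm below the deck). A friction brake holds it wherever it is left, discs and all; it takes about 3 to 9 N to push down and does not come back up.
- keeper_axis (a point): Point on the vertical axis of the red lock collar (40 mm diameter, 23 mm tall, 90 mm from the well's axis) at deck height. Its frame turns with the collar: the arm points along its -x.
- keeper_post (a point): Point on the axis of the upright black post (16 mm diameter, 40 mm tall, from 14 to 54 mm above the deck) on the keeper arm, 36 mm above the deck and 70 mm from the collar's axis. The red arm is 18 mm wide, reaches 105 mm from the collar's axis and lies 4 to 14 mm above the deck.
- keeper (a joint): Angle of the keeper (rad): 0 = locked (arm over the well's centre, white pointer on the green mark, a hard stop); 1.5 to 1.95 at the start, arm swung clear towards the station's -y side. It turns counter-clockwise from above as the value grows, clockwise to lock; light friction holds it.
- bronze: Bronze filter disc, copper-coloured with a brassy face, 90 mm diameter, 12 mm thick, about 0.26 kg, too wide to be grasped across. Origin: centre of its underside, z up. Lies on the deck beside the well (left, right or nearest the robot).
- blue: Blue filter disc, 90 mm diameter, 12 mm thick, about 0.15 kg. Origin: centre of its underside, z up. Lies on the deck beside the well.
- white: White filter disc, 90 mm diameter, 12 mm thick, about 0.17 kg. Origin: centre of its underside, z up. Lies on the deck beside the well.
- jar: Bystander: amber jar with a white cap, 44 mm diameter, 55 mm tall, on the deck. Origin: centre of its underside.
- gasket: Bystander: black rubber disc, 76 mm diameter, 10 mm thick, lying on the deck; not part of the stack. Origin: centre of its underside.
- flask: Bystander: conical glass flask, 80 mm wide, 120 mm tall, on the bench. Origin: centre of its underside.
- driver: Bystander: screwdriver, 180 mm long, lying on the bench. Origin: under its middle.
- wrench: Bystander: wrench, 170 mm long, lying on the bench. Origin: under its middle.
- dish: Bystander: white dish, 100 mm wide, 20 mm tall, on the bench. Origin: centre of its underside.

How it is judged:
On the way, in this order (a step that is already met when the one before it is completed fails the run):
1. the bronze disc lies flat and centred on the plate (within 8 mm) (horizontal distance between bronze and plate_top below 0.008 m and angle between bronze's own z axis and vertical below 0.06 rad and z of bronze in the frame of plate_top below 0.004 m), for 0.2 s.
2. the blue disc lies flat and centred on the bronze one (all of step 1 and horizontal distance between blue and plate_top below 0.008 m and angle between blue's own z axis and vertical below 0.06 rad and z of blue in the frame of bronze between 0.009 and 0.0155 m), for 0.2 s.
3. the white disc lies flat and centred on the blue one (all of step 2 and horizontal distance between white and plate_top below 0.008 m and angle between white's own z axis and vertical below 0.06 rad and z of white in the frame of blue between 0.009 and 0.0155 m), for 0.2 s.
4. the fingers press the white disc with more than 10 N while the plate is on its bottom stop (value of joint plate above 0.037 m and contact force between the fingers and white above 10 N), for 0.05 s.
5. the keeper is turned to its locked mark (within 0.08 rad) (value of joint keeper below 0.08 rad), for 0.2 s.
At the end, for the whole second after the job is handed in: Bronze, blue and white discs lie in that order from the plate up, flat (within 0.06 rad), each within 8 mm of the plate's centre and at rest; the plate is within 2 mm of its bottom stop; the keeper is within 0.08 rad of its locked mark (all of step 3 and value of joint plate above 0.037 m and value of joint keeper below 0.08 rad and linear speed of each of bronze, blue, white below 0.02 m/s); the robot touches nothing.
It fails at once if a bystander (jar, rubber disc, flask, screwdriver, wrench, dish) is moved more than 25 mm (distance of any of jar, gasket, flask, driver, wrench, dish from where it was at the start of the episode above 0.025 m).
It fails at once if a filter disc is pressed or pushed by the robot with more than 45 N (contact force between any of the arm, the fingers and bronze above 45 N or contact force between any of the arm, the fingers and blue above 45 N or contact force between any of the arm, the fingers and white above 45 N).
It also fails if it takes over 72 s, if anything falls off the work surface, if the arm or the gripper's body presses on something with over 40 N, if the wrist force passes 120 N, or if a joint passes its speed limit or range.

### The arm

A 6-joint arm with a two-finger parallel gripper is mounted at the origin on the work surface. World frame = base frame: x ahead of the robot, y to its left, z up, the work surface at z = 0. Lengths are in m, angles in rad, forces in N, time in s.
With the tool pointing down it reaches from about 0.3 to 0.85 m from the base axis. Payload 5.4 kg.
Tool frame: the origin (TCP) lies between the finger pads; the fingertips stand 8 mm ahead of it and the grasp point (between the pads) lies 11 mm behind it; z points along the fingers, y is the line along which they close (so a half turn about z gives the same grasp; the last joint's range is limited). The gripper opens to 85 mm and grips with 20 to 120 N. Pads are 22 mm wide; open, the fingers measure 114 mm over their backs; the gripper's body (76 mm by 85 mm) begins 54 mm behind the grasp point. The pads swing forward as they close: fully open they stand 13 mm farther back than shut.
Start: joints at [-1.355, 0.158, 1.597, -0, 1.386, -0.21], TCP at [0.237, -0.524, 0.239] pointing down, gripper open.
Joint ranges: [-2.91, 2.91], [-0.94, 2.29], [0.18, 2.7], [-1.29, 4.43], [0.17, 2.64], [-3, 3]. Speed limits (rad/s): [2.57, 2.57, 3.14, 3.14, 3.14, 3.14].

### API

Orientations are given as a unit quaternion [x, y, z, w].
In Python, from cell import move_ptp, move_l, goto_joints, set_gripper, sleep, ik, camera, camera_info, IKError, close_job, read_time, read_joint_positions, read_dq, read_tau, read_eef_pos, read_tcp_rot, read_contact_force, read_moment, read_opening, read_grip_force gives the robot as it stands. The module is installed in compiled form; this text tells all that it offers. Calls block until the motion is done:
- move_ptp(position, orientation): joint-space move of the TCP to a pose.
- move_l(position, ori=None, velocity=0.15): straight line of the TCP; ori=None keeps the orientation; velocity is the mean speed in m/s.
- goto_joints(angles): joint-space move.
- set_gripper(opening, squeeze=None): finger opening in m; squeeze is the grip in N (None keeps the last); returns when the fingers have stopped.
- sleep(seconds).
- ik(position, orientation): joint angles nearest the present ones, or None.
- camera(name): name is "side" or "top"; returns the picture (384x512x3 uint8, red, green, blue); there is no depth.
- camera_info(name): a dict with "vfov" (degrees; the focal length in pixels is half the picture's height over the tangent of half this angle, whatever the lens; pixels are square), "cx", "cy" (the principal point, pixels), "extrinsics" (4x4, takes a point from world to camera coordinates). Camera axes: x right, y up, looking along -z (the intrinsics and any distortion apply to the point x, -y, -z); pixel columns grow to the right and rows downward; lengths in m; the calibration is good to about 2 mm. A picture is of the moment at which its call begins. camera_info takes no time and is no camera call.
A pose or a line that the arm cannot do raises IKError and nothing moves.
- close_job(): hands the job in; it is judged then, once.
Readings, each from a call of its own:
- read_time(): time.
- read_joint_positions(): joint angles.
- read_dq(): joint speeds.
- read_tau(): joint torques, N m.
- read_eef_pos(): TCP position.
- read_tcp_rot(): TCP orientation.
- read_contact_force(): force on the tool from outside, world axes, zero at the start.
- read_moment(): the same for the moment, N m.
- read_opening(): finger opening in m.
- read_grip_force(): force on a finger pad.
Only numpy, scipy, OpenCV 4.12 (cv2) and the standard library are available. Lean on these libraries where they do the work, as an engineer would, in place of code of your own. Each camera call takes 0.05 s, during which the arm holds its last target. There are 200 camera calls.

## Working session

There is one attempt and no reset: what is moved stays moved. The work goes in short steps, each a Python script; the robot and the scene stay as the last script left them, time stands still between calls to the robot, and variables do not carry over. Pictures are saved under pics/ and viewed, at most 10 in all, crops included, and the job is handed in when it is done.

```bash
mkdir -p pics; python3 - <<'E'
from cell import *
import cv2
for n in("top","side"):
    i=camera_info(n);print(n,i)
    cv2.imwrite(f"pics/{n}0.png",cv2.resize(camera(n)[:,:,::-1],(800,600),interpolation=cv2.INTER_CUBIC))
print(read_time(),read_contact_force(),read_tcp_rot(),read_opening())
E
```

```text
top {'vfov': 44.77864588774391, 'cx': 244.58909145661542, 'cy': 193.33267983824118, 'extrinsics': array([[ 0.01695724, -0.99981673,  0.00888629, -0.00463347],
       [ 0.98567248,  0.01820772,  0.16768496, -0.52845401],
       [-0.16781603,  0.00591549,  0.98580058, -1.44176756],
       [ 0.        ,  0.        ,  0.        ,  1.        ]])}
side {'vfov': 45.1325517744133, 'cx': 260.37526437924157, 'cy': 195.24243862464434, 'extrinsics': array([[-0.93641588, -0.35074643, -0.01011111,  0.49925808],
       [ 0.18586954, -0.52025951,  0.83353618, -0.15332644],
       [-0.29762024,  0.77865717,  0.55237234, -1.42840994],
       [ 0.        ,  0.        ,  0.        ,  1.        ]])}
0.1 [-0.61800822  0.58711271 -1.16228053] [ 9.77420979e-01  2.11299480e-01 -4.47795987e-06 -8.71968698e-04] 0.08530255291084994
```

View pics/top0.png

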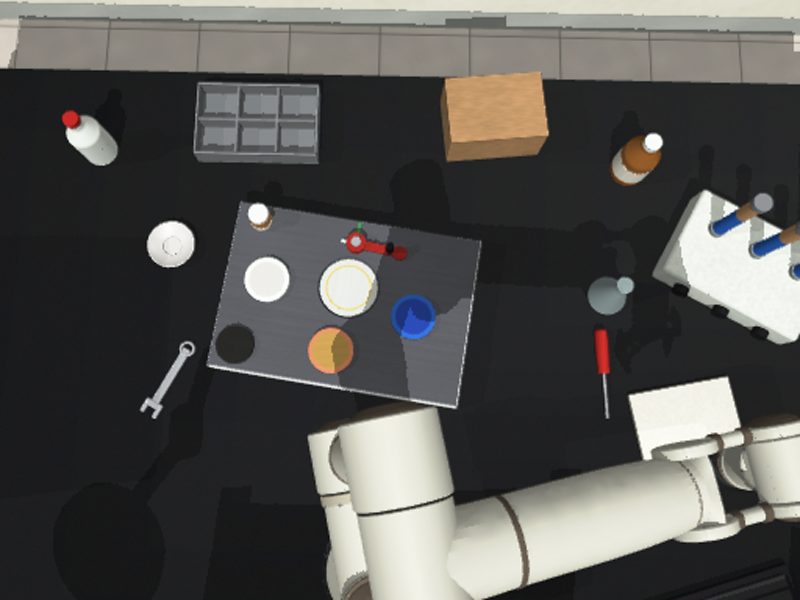

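View pics/side0.png

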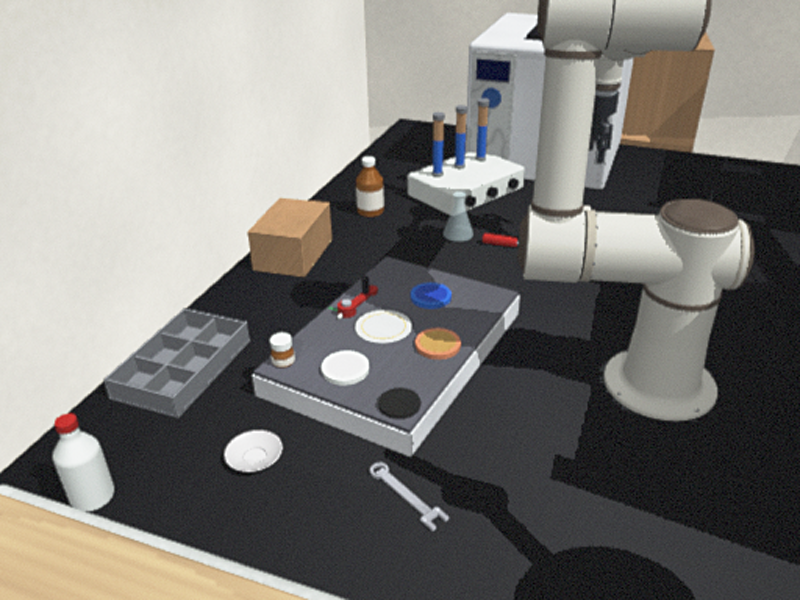

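The top picture shows the deck at about (208–481, 202–408). On it are white (267,279), the plate (348,288), blue (413,317), bronze (331,350), the gasket (235,344), the jar (259,215) and the keeper collar (356,242) with its arm to (400,253). I'll enlarge this area and measure.

```bash
cat > h.py <<'E'
import numpy as np, cv2
from cell import *
def cam(n):
    i=camera_info(n); f=192/np.tan(np.radians(i["vfov"])/2); return f,i["cx"],i["cy"],np.array(i["extrinsics"])
def world(n,u,v,z):   # native pixel -> point at height z
    f,cx,cy,E=cam(n); d=E[:3,:3].T@np.array([(u-cx)/f,-(v-cy)/f,-1]); c=-E[:3,:3].T@E[:3,3]
    return c+d*(z-c[2])/d[2]
def pix(n,p):
    f,cx,cy,E=cam(n); q=E[:3,:3]@np.array(p)+E[:3,3]; return cx+f*q[0]/-q[2], cy-f*q[1]/-q[2]
E
python3 - <<'E'
from h import *
im=cv2.imread("pics/top0.png")
g=camera("top")[:,:,::-1]
cv2.imwrite("pics/top0n.png",g)
cv2.imwrite("pics/crop0.png",cv2.resize(g[125:270,130:312],None,fx=4,fy=4,interpolation=cv2.INTER_CUBIC))
k=1.5625
P=[world("top",u/k,v/k,.06) for u,v in((241,202),(481,240),(457,408),(208,366))]
print(np.round(P,3)); print([round(np.linalg.norm(P[i]-P[i-1]),4) for i in range(4)])
c0=np.array(world("top",0,0,.06)); 
for nm,u,v,z in(("plate",348,288,.058),("bronze",331,350,.072),("blue",413,317,.072),("white",267,279,.072)): print(nm,world("top",u/k,v/k,z).round(4))
E
```

```text
[[ 0.73   0.3    0.06 ]
 [ 0.659 -0.196  0.06 ]
 [ 0.317 -0.146  0.06 ]
 [ 0.391  0.348  0.06 ]]
[np.float64(0.3428), np.float64(0.5006), np.float64(0.3457), np.float64(0.5003)]
plate [0.5539 0.0746 0.058 ]
bronze [0.4257 0.1045 0.072 ]
blue [ 0.4947 -0.0572  0.072 ]
white [0.5666 0.2373 0.072 ]
```

View pics/crop0.png

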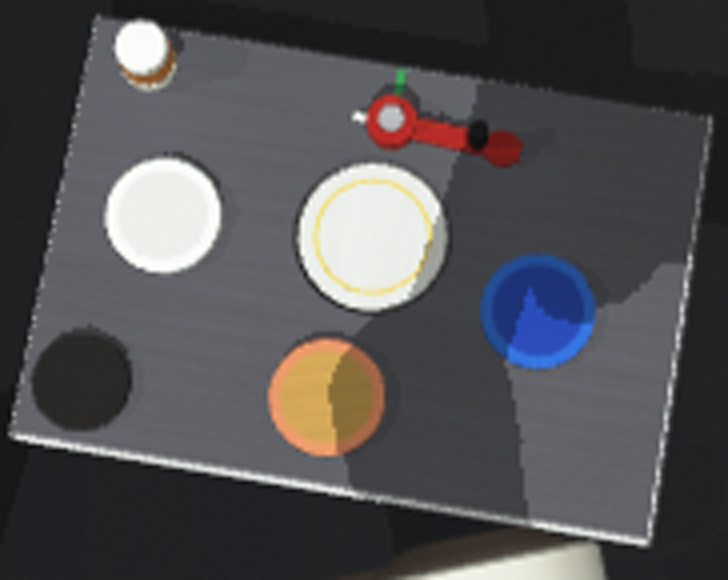

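The crop (4x, offset 130,125) shows the ring/plate at (372,237), bronze (327,397), blue (539,311), white (163,214), collar (391,120) and post (479,134). The deck corners are at (98,17), (711,118), (650,545) and (11,436). Next I'll solve the station pose and check it with the side camera.

```bash
cat >> h.py <<'E'
C=lambda x,y:(130+(x+.5)/4-.5,125+(y+.5)/4-.5)
def q_down(yaw): return [np.cos(yaw/2),np.sin(yaw/2),0,0]   # tool x along yaw, z down
E
python3 - <<'E'
from h import *
S=np.array([[.14,.25],[.14,-.25],[-.2,-.25],[-.2,.25]])
W=np.array([world("top",*C(*p),.06)[:2] for p in((98,17),(711,118),(650,545),(11,436))])
a=S-S.mean(0);b=W-W.mean(0)
th=np.arctan2((a[:,0]*b[:,1]-a[:,1]*b[:,0]).sum(),(a*b).sum()); R=np.array([[np.cos(th),-np.sin(th)],[np.sin(th),np.cos(th)]])
o=W.mean(0)-R@S.mean(0); print("station",o.round(4),th,"res",(W-(S@R.T+o)).round(4).tolist())
for nm,p,z in(("ring",(372,237),.058),("bronze",(327,397),.072),("blue",(539,311),.072),("white",(163,214.5),.072),("collar",(391,120),.083),("post",(479,128),.114),("postarm",(478,146),.074),("gasket",(82,379),.07),("jar",(141,45),.115)):
    w=world("top",*C(*p),z); s=R.T@(w[:2]-o); u=np.array(pix("side",w))*1.5625; print(nm,w.round(4),"st",s.round(4),"side800",u.round(0))
E
```

```text
station [0.5543 0.0734] -0.14855530635310316 res [[0.0016, 0.0002], [0.0013, 0.0003], [-0.0021, -0.0011], [-0.0009, 0.0006]]
ring [0.5553 0.0749 0.058 ] st [0.0008 0.0016] side800 [384. 325.]
bronze [0.4261 0.106  0.072 ] st [-0.1316  0.0132] side800 [438. 340.]
blue [ 0.4963 -0.0573  0.072 ] st [-0.0379 -0.1379] side800 [431. 292.]
white [0.5676 0.2389 0.072 ] st [-0.0113  0.1656] side800 [345. 364.]
collar [0.6446 0.0613 0.083 ] st [0.0911 0.0013] side800 [347. 303.]
post [ 0.6316 -0.0077  0.114 ] st [ 0.0885 -0.0688] side800 [365. 276.]
postarm [ 0.627  -0.0077  0.074 ] st [ 0.084  -0.0695] side800 [368. 292.]
gasket [0.4369 0.2962 0.07  ] st [-0.1491  0.2029] side800 [399. 399.]
jar [0.6924 0.255  0.115 ] st [0.1097 0.2   ] side800 [281. 337.]
```

```bash
cat >> h.py <<'E'
PL=np.array([.555,.0745]); D={"bronze":np.array([.4261,.106]),"blue":np.array([.4963,-.0573]),"white":np.array([.5676,.2389])}
def push_yaw(nm,q6=0):
    d=PL-D[nm]; y=np.arctan2(d[1],d[0]); d=d/np.linalg.norm(d)
    best=None
    for k in(0,np.pi,-np.pi):
        j=ik([*(D[nm]-d*.052),.12],q_down(y+k))
        if j is not None and (best is None or abs(j[5])<abs(best[1][5])): best=(y+k,j)
    return d,best[0],best[1]
E
python3 - <<'E'
from h import *
for n in D:
    d,y,j=push_yaw(n); print(n,d.round(3),round(y,3),np.round(j,2), [ (None if (q:=ik([*(PL-d*.045),.08],q_down(y))) is None else np.round(q,2))])
d,y,j=push_yaw("bronze")
p=D["bronze"]-d*.052
move_ptp([*p,.17],q_down(y)); set_gripper(.060,20)
print(read_time(),read_opening())
move_l([*p,.082],velocity=.1); sleep(.2); f0=read_contact_force()[2]
for z in np.arange(.080,.058,-.0015):
    move_l([*p,z],velocity=.03); f=read_contact_force()[2]-f0
    if f>4: break
print("touch cmd",z,read_eef_pos(),f,read_time())
move_l([*p,z+.004],velocity=.05)
print(read_contact_force(),read_eef_pos())
E
```

```text
bronze [ 0.971 -0.237] 2.902 [-0.   -0.2   2.2  -0.    1.14 -1.34] [array([-0.07,  0.2 ,  1.89, -0.  ,  1.05, -1.4 ])]
blue [0.407 0.913] 1.152 [-0.47  0.06  1.95 -0.    1.13 -0.05] [array([-0.16,  0.25,  1.83, -0.  ,  1.06,  0.26])]
white [-0.076 -0.997] -4.789 [ 0.28  0.43  1.5  -0.    1.2   0.36] [array([-0.  ,  0.32,  1.74, -0.  ,  1.08,  0.08])]
2.875 0.06007681042052951
touch cmd 0.061999999999999986 [0.37581625 0.11837043 0.06288396] 9.973759755650695 7.3583
[-0.60744169  0.14522606  0.33147473] [0.37590361 0.11834536 0.06621438]
```

```bash
python3 - <<'E'
from h import *
d,y,j=push_yaw("bronze"); q=q_down(y)
for s in (.20,.15,.10,.065,.046):
    L=np.linalg.norm(PL-D["bronze"])
    if s>L+.05: continue
    move_l([*(PL-d*s),.066],velocity=.07); print(s,np.round(read_contact_force(),1))
print(read_eef_pos(),read_time())
for n in("top","side"):
    g=camera(n)[:,:,::-1]; cv2.imwrite(f"pics/{n}1n.png",g)
a=cv2.imread("pics/top1n.png")[125:270,130:312]; b=cv2.imread("pics/side1n.png")[150:295,155:340]
cv2.imwrite("pics/m1.png",np.vstack([cv2.resize(a,(380,300),interpolation=cv2.INTER_CUBIC),cv2.resize(b,(380,300),interpolation=cv2.INTER_CUBIC)]))
E
```

```text
0.15 [-0.2  0.4 -0.1]
0.1 [ 0.1 -0.6 -0.4]
0.065 [ 0.6  0.8 -0.5]
0.046 [ 0.1 -0.1  0.1]
[0.51064196 0.08531857 0.06607277] 10.1917
```

View pics/m1.png

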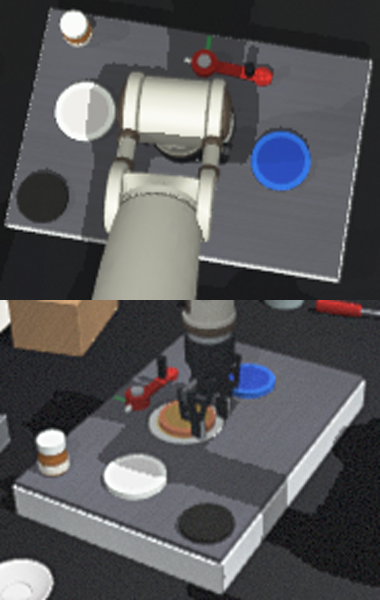

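```bash
cat >> h.py <<'E'
def snap(tag):
    o=[]
    for n,(r0,c0) in(("top",(160,180)),("side",(170,200))):
        g=camera(n)[:,:,::-1]; cv2.imwrite(f"pics/{n}{tag}n.png",g)
        o.append(cv2.resize(g[r0:r0+75,c0:c0+100],(600,450),interpolation=cv2.INTER_CUBIC)[:, :])
    # each crop: native = r0/c0 + px/6 ; stacked and halved to 800x600 max by width
    cv2.imwrite(f"pics/m{tag}.png",cv2.resize(np.hstack(o),(800,300),interpolation=cv2.INTER_AREA))
E
python3 - <<'E'
from h import *
d,y,j=push_yaw("bronze")
move_l([*(PL-d*.075),.066],velocity=.15)
move_l([*(PL-d*.09),.13],velocity=.2)
d,y,j=push_yaw("blue")
move_ptp([*(D["blue"]-d*.06),.16],q_down(y))
snap(2); print(read_time())
for n in("top","side"):
    g=cv2.imread(f"pics/{n}2n.png"); h=cv2.cvtColor(g,cv2.COLOR_BGR2HSV)
    m=cv2.inRange(h,(4,90,60),(25,255,255)); k,l,s,c=cv2.connectedComponentsWithStats(m)
    for i in range(1,k):
        if s[i,4]>150: 
            e=cv2.fitEllipse(cv2.convexHull(np.argwhere(l==i)[:,::-1].astype(np.int32))); print(n,s[i],e, world(n,*e[0],.068).round(4))
E
```

```text
12.4083
top [ 282   46   70   57 3440] ((314.5624694824219, 73.92364501953125), (66.4614486694336, 79.89163208007812), 78.72940063476562) [ 0.9267 -0.2183  0.068 ]
top [397  87  26  24 404] ((409.7680358886719, 98.79534149169922), (23.475831985473633, 25.706829071044922), 71.7590560913086) [ 0.8471 -0.5285  0.068 ]
top [209 170  29  28 657] ((222.69314575195312, 183.44212341308594), (28.24108123779297, 29.105165481567383), 91.65733337402344) [0.5548 0.0743 0.068 ]
side [429  48  24  50 594] ((441.1344299316406, 73.78097534179688), (18.75925064086914, 57.483463287353516), 15.023323059082031) [ 0.0206 -1.458   0.068 ]
side [228 106  17  17 223] ((236.12118530273438, 114.63846588134766), (16.508935928344727, 17.26957130432129), 60.176212310791016) [ 0.8676 -0.5803  0.068 ]
side [ 159  127   53   50 2075] ((185.5353546142578, 151.00125122070312), (47.144954681396484, 60.409603118896484), 45.6832275390625) [ 0.9178 -0.1916  0.068 ]
side [232 198  28  19 408] ((245.31591796875, 206.6702423095703), (18.750978469848633, 27.544864654541016), 84.5968017578125) [0.5533 0.0828 0.068 ]
```

View pics/m2.png

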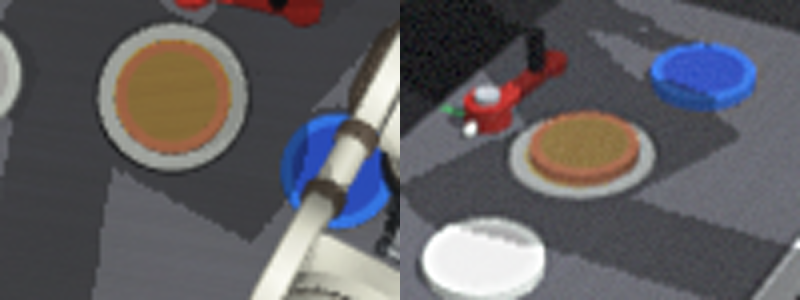

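Bronze is flat and centred on the plate, measured at (0.5548, 0.0743) against the plate's (0.555, 0.0745). Next I'll press it down.

```bash
cat >> h.py <<'E'
def press(yaw,ztip,zapp,fmax=25):
    """shut, press at plate centre until the tip height (tcp-8mm) is ztip"""
    q=q_down(yaw); move_ptp([*PL,zapp+.04],q); set_gripper(0,20); move_l([*PL,zapp],velocity=.12)
    f0=read_contact_force()[2]; z=zapp; log=[]; hit=None
    while True:
        z-=.002; move_l([*PL,z],velocity=.03); f=read_contact_force()[2]-f0; a=read_eef_pos()[2]
        if hit is None and f>1.5: hit=(a,f)
        if f>fmax or a-.008<=ztip+.0004: break
    print("hit",hit,"end cmd",z,"tip",a-.008,"f",f,"t",read_time())
    return a,f
E
python3 - <<'E'
from h import *
d,y,j=push_yaw("blue")
press(y,.058,.084)
move_l([*PL,.12],velocity=.2); print(read_eef_pos(),read_contact_force())
E
```

```text
hit (np.float64(0.07630749712087266), np.float64(2.6218293812351483)) end cmd 0.06599999999999999 tip 0.05834976851209763 f 5.2435953625147835 t 16.5833
[0.55539477 0.07443719 0.12030608] [-0.31074802 -0.41916375 -0.5008117 ]
```

```bash
cat >> h.py <<'E'
def push(nm):
    d,y,j=push_yaw(nm); q=q_down(y); p=D[nm]-d*.056
    move_ptp([*p,.12],q); set_gripper(.060,20); move_l([*p,.0655],velocity=.1)
    for s in(.12,.075,.0455):
        move_l([*(PL-d*s),.0655],velocity=.07); print(s,np.round(read_contact_force(),1))
    print(read_eef_pos(),read_time())
    move_l([*(PL-d*.075),.0655],velocity=.15); move_l([*(PL-d*.09),.13],velocity=.2)
E
python3 - <<'E'
from h import *
push("blue")
d,y,j=push_yaw("white"); move_ptp([*(D["white"]-d*.056),.16],q_down(y))
snap(3); print(read_time())
g=cv2.imread("pics/top3n.png"); m=cv2.inRange(cv2.cvtColor(g,cv2.COLOR_BGR2HSV),(100,120,40),(125,255,255))
k,l,s,c=cv2.connectedComponentsWithStats(m)
for i in range(1,k):
    if s[i,4]>300: 
        e=cv2.fitEllipse(cv2.convexHull(np.argwhere(l==i)[:,::-1].astype(np.int32))); print(s[i],e[1],world("top",*e[0],.070).round(4))
E
```

```text
0.12 [ 0.4 -0.4 -0.2]
0.075 [ 0.8  0.1 -0.2]
0.0455 [ 1.1  0.2 -0.7]
[0.53656577 0.0333073  0.06546814] 21.775
23.8833
[209 170  28  28 615] (27.56366539001465, 27.80925941467285) [0.5535 0.075  0.07  ]
```

View pics/m3.png

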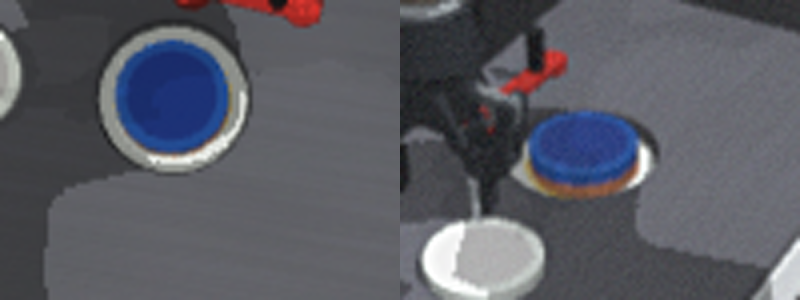

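Blue is stacked on bronze at (0.5535, 0.075), about 1.5 mm off centre. Next I'll press it and push white.

```bash
python3 - <<'E'
from h import *
d,y,j=push_yaw("white")
press(y,.058,.084)
move_l([*PL,.12],velocity=.2)
push("white")
move_ptp([.45,.25,.22],q_down(y))
snap(4); print(read_time())
E
```

```text
hit (np.float64(0.07633641723266857), np.float64(2.8430579771089977)) end cmd 0.06599999999999999 tip 0.05807381869553838 f 3.9791453238331598 t 28.1167
0.12 [ 0.3 -0.4  0.8]
0.075 [-0.1 -0.4 -0.2]
0.0455 [-0.8  0.1  1.1]
[0.55847437 0.11935163 0.06551347] 33.6667
35.3083
```

View pics/m4.png

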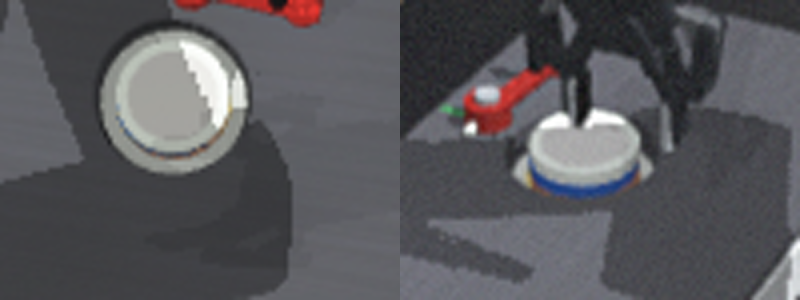

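White is stacked and centred: its disc spans 118–229 × 40–152 in the left crop, giving a centre of about (173,96), the same as blue and bronze. Next is the final press.

```bash
python3 - <<'E'
from h import *
d,y,j=push_yaw("white")
press(y,.0585,.084)
z=.066
for i in range(24):
    z-=.0006; move_l([*PL,z],velocity=.02); f=-0+read_contact_force()[2]
    if f>14: break
sleep(.25); print(z,read_eef_pos()[2]-.008,f,read_contact_force()[2],read_time())
move_l([*PL,.13],velocity=.2)
E
```

```text
hit (np.float64(0.06780019210934499), np.float64(1.71603815226862)) end cmd 0.06599999999999999 tip 0.05777197215077245 f 1.1362164071789054 t 39.5417
0.06239999999999998 0.05593045135091209 14.962765922602804 14.493527744108802 41.2917
```

```bash
python3 - <<'E'
from h import *
th=-.1486; K=PL+.09*np.array([np.cos(th),np.sin(th)]); a0=1.541
def pose(a,k,z): 
    b=np.pi+th+a; return [*(K+.07*np.array([np.cos(b),np.sin(b)])),z],q_down(b+k)
best=None
for k in(0,np.pi,-np.pi,-2*np.pi):
    J=[ik(*pose(a,k,.09)) for a in(a0,a0/2,-.1)]
    if all(j is not None for j in J):
        m=max(abs(j[5]) for j in J)+10*(abs(J[0][5]-J[2][5])>2.5)
        print(k,[round(j[5],2) for j in J])
        if best is None or m<best[0]: best=(m,k)
k=best[1]
set_gripper(.055,20)
move_ptp(*pose(a0,k,.16)); move_l(pose(a0,k,.092)[0],velocity=.1)
print(np.round(read_contact_force(),1)); set_gripper(.026,20); print(read_opening(),np.round(read_contact_force(),1),read_time())
for a in np.linspace(a0,.0,8)[1:]:
    p,q=pose(a,k,.092); move_l(p,q,velocity=.1)
    print(round(a,2),np.round(read_contact_force(),1))
for a in(-.04,-.07,-.1,-.13):
    p,q=pose(a,k,.092); move_l(p,q,velocity=.05); f=np.array(read_contact_force()); print(a,f.round(1))
    if np.linalg.norm(f[:2])>8: break
sleep(.2);print(read_time())
E
```

```text
3.141592653589793 [np.float64(-0.02), np.float64(0.78), np.float64(1.75)]
-3.141592653589793 [np.float64(-0.02), np.float64(0.78), np.float64(1.75)]
[ 0.4 -0.2  0.5]
0.026019900887717114 [-0.5 -0.1 -0.1] 44.1167
1.32 [ 0.4 -0.4 -0.2]
1.1 [ 0.3 -0.3  0.5]
0.88 [ 0.6  0.2 -1.1]
0.66 [-0.2 -1.3  0.4]
0.44 [ 1.1  0.7 -0. ]
0.22 [-0.1  0.1 -0. ]
0.0 [-0.1 -0.2 -0.4]
-0.04 [ 0.2  0.2 -0.6]
-0.07 [ 0.3 -1.5  0.2]
-0.1 [-0.3 -5.7 -0.3]
-0.13 [ -1.9 -12.9   0.4]
47.8833
```

```bash
python3 - <<'E'
from h import *
set_gripper(.04,20); p=np.array(read_eef_pos()); move_l([p[0],p[1],.17],velocity=.2)
move_ptp([.40,-.12,.25],read_tcp_rot()); snap(5); print(read_time(),read_contact_force())
E
```

```text
49.9 [-0.96009113 -0.28254568 -0.32951424]
```

View pics/m5.png

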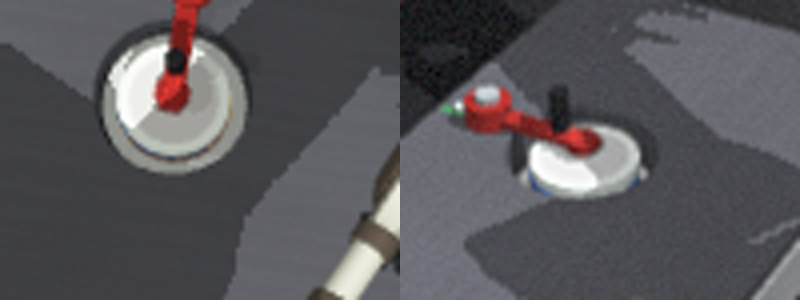

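The keeper arm lies over the well centre, with the pointer on the green mark at (453,112). The stack is flat and about 14 mm lower than before the press, and the robot is clear.

```bash
python3 -c "
from cell import *
print(close_job(),read_time())"
```

```text
the job is handed in; nothing more can be done
the job is handed in; nothing more can be done
```

The job is handed in, but I got no verdict back: bronze, blue and white are stacked in order and centred within about 3 mm by camera, pressed at about 14.5 N with the stack top 4 mm below the deck (the bottom stop), and the keeper is turned to its hard stop on the green mark, at about 50 s of the 72 s.

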